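# Roll a polished crystal globe under the ring lamp for inspection

## Task

Inspect the freshly polished crystal globe without touching it: take the tilting runway by its black grip bar, tilt it so that the globe rolls from the handle end to directly under the ring lamp, and keep the globe still there, centred under the lamp, for at least five seconds. Then roll it slowly back against the felt stop at the handle end, lower the runway gently onto its rest and let go. Keep the globe slow, under 0.3 m/s at all times, and leave everything else on the bench where it is.

Things in the scene. Friction and masses are not known exactly. Their poses are not given: they have to be found in the camera images.
- runway_base: Dark green cast-iron stand of the tilting runway, bed plate 220 x 530 x 18 mm, fixed. Origin on the bench. Its +y points along the runway towards the handle (roughly the robot's left), +x across it away from the robot. The hinge axis (parallel to x) is at y = -230, z = 110 mm. The globe rolls on a flat white plate 10 mm below the hinge axis, between two guide rods, centred on x = 0.
- runway (a joint): Tilt (rad), grows as the handle is lifted: 0 = on its rest, handle end 0.09 rad below level; 0.09 = level; 0.18 = upper stop, handle end 0.09 rad above level. Runway 0.9 kg, centre of mass 250 mm from the hinge: the handle carries 4 to 9 N; it falls to 0 if released. The globe's centre travels from 90 to 390 mm from the hinge axis (along the plate), between felt stops.
- runway_handle (a point): Middle of the black grip bar at the runway's handle end: round, 16 mm diameter, 90 mm clear length, parallel to the hinge axis, 550 mm from it, level with it when the joint reads 0.09; about 61 mm above the bench at rest, nothing below. The runway's end plate is 84 mm away towards the hinge, its top 70 mm above the bar. Axes tilt with the runway: x along the bar, y away from the hinge.
- runway_hinge (a point): Middle of the hinge axis of the runway, 110 mm above the bench; axes as runway_base.
- globe: Rose-red hollow crystal globe, 120 mm diameter, nominally 370 g; origin at its centre (axes turn as it rolls). It lies on the runway's plate, centre 50 mm above the hinge axis when level. It accelerates at 7.0 m/s2 per rad of tilt towards the lower end, less a rolling resistance worth about 0.0085 rad of tilt (0.06 m/s2). Starts at rest against the felt stop at the handle end.
- lamp_mark (a point): Centre of the lower rim of the white ring lamp (190 mm outside, 154 mm inside diameter), 285 mm above the bench, right over the runway's middle line. The lamp is fixed; its thin column stands beyond the runway (about 185 mm further along the stand's x, 90 mm towards the hinge end). The globe is in place when its centre is vertically below this point.
- ring_lamp: The ring lamp with its column and foot, 325 mm tall, fixed. Origin on the bench straight below lamp_mark.
- tumbler_rose: Rose glass tumbler, 80 mm diameter, 92 mm tall, loose bystander; origin at the centre of its underside.
- tumbler_clear: Clear glass tumbler, 80 mm diameter, 92 mm tall, loose bystander; origin at the centre of its underside.
- spare_wheel: Grey spare grinding wheel lying flat, 124 mm diameter, 16 mm thick, loose bystander; origin at the centre of its underside.
- brush: Bench brush lying flat, loose bystander.
- spanner: Steel spanner lying flat, loose bystander.
- paste_jar: Jar of polishing paste with orange cap, 68 mm diameter, 75 mm tall, loose bystander; origin at the centre of its underside.
- cork_ring: Cork rest ring, 90 mm diameter, 22 mm tall, loose bystander; origin at the centre of its underside.
There are look-alikes about, which are no part of the job. What is meant by the globe is not orange, and is the smaller of those in its own colour.

How it is judged:
By the outcome, as a careful person would: the job done as asked, in the order asked, and still so for the second after the job is handed in, with the robot touching nothing.
It also fails if it takes over 58 s, if anything falls off the work surface, if the arm or the gripper's body presses on something with over 40 N, if the wrist force passes 120 N, or if a joint passes its speed limit or range.

## Robot

A 6-joint arm with a two-finger parallel gripper is mounted at the origin on the work surface. World frame = base frame: x ahead of the robot, y to its left, z up, the work surface at z = 0. Lengths are in mm, angles in degrees, forces in N, time in s.
With the tool pointing down it reaches from about 300 to 850 mm from the base axis. Payload 4.2 kg.
Tool frame: the origin (TCP) lies midway between the tips of the shut fingers; the grasp point (between the pads) lies 19 mm behind it; z points along the fingers, y is the line along which they close (so a half turn about z gives the same grasp; the last joint's range is limited). The gripper opens to 91 mm and grips with 3 to 60 N. Pads are 32 mm wide; open, the fingers measure 118 mm over their backs; the gripper's body (76 mm by 178 mm) begins 60 mm behind the grasp point.
Start: joints at [-67.437, 18.312, 89.639, -0, 72.044, -1.146], TCP at [231.207, -526.485, 213.976] pointing down, gripper open.
Joint ranges: [-177.97, 177.97], [-48.28, 115.42], [12.27, 149.76], [-77.06, 257.06], [2.81, 150.46], [-146.56, 146.56]. Speed limits (degrees/s): [147.25, 147.25, 180, 180, 180, 180].

## Interface

Orientations are given as [roll, pitch, yaw] about the fixed x, y, z axes, in that order (R = Rz(yaw) Ry(pitch) Rx(roll)).
In Python, from workcell import env gives the robot as it stands.
- The arm moves only by the tool send_rows, never from a script. Its argument "steps" is a list that holds one entry, the list of rows, each a list of 5 numbers: the shift along the tool's x, y, z scaled (see below), then the turn about the tool's z scaled (see below), then the opening, from 0 (shut) to 1 (fully open). In form: [[[dx, dy, dz, yaw, fingers], ...]]. A call has 1 to 5 rows; each row shifts and turns the commanded pose from where the row before left it, along the tool's axes as they then stand; what a row does not reach is not made up. The controller multiplies each number of a shift by 0.04 m and each number of a turn by 0.12 rad. A row lasts 1/12 s, in which the tool goes at most 41.7 mm and 7.16 degrees, less where a joint would pass 70% of its speed; a pose out of reach is approached as far as the arm can. A call with a number of a shift or a turn outside -1 to 1 is refused whole. A call with a gripper value outside its range is refused whole. The fingers move at their own pace and stop on an object; "squeeze" is the grip in N (left out, the last holds). Time passes only in rows, so rows that do not move let the fingers close. It gives the time, the measured TCP pose, the force, the opening and the grip force at its end, in the units of the state.
- env.state(): the state, without advancing time (a new reading comes with each control period).
- env.grab_frame(name): name is "side" or "top"; returns a dict with "pixels" (400x640x3 uint8, red, green, blue), "depth" (400x640 float32, mm along the optical axis (not along the pixel's ray), 0 where there is no reading), "intrinsics" (3x3 intrinsics, pixels), "dist" ([k1, k2, p1, p2, k3] as OpenCV has them; the pictures are not rectified), "cam_to_world" (4x4, takes a point from camera to world coordinates). Camera axes: x right, y down, z forward; pixel columns grow to the right and rows downward; lengths in mm; the calibration is good to about 2 mm. A picture is of the moment at which its call begins.
- env.job_done(): hands the job in; it is judged then, once.
The state is a dict: "time_s": time; "qpos": joint angles; "qvel": joint speeds; "effort": joint torques, N m; "ee_pos": TCP position; "ee_rot": TCP orientation; "force": force on the tool from outside, world axes, zero at the start; "torque": the same for the moment, N m; "gripper_width": finger opening in mm; "gripper_force": force on a finger pad.
Only numpy, scipy, OpenCV 4.12 (cv2) and the standard library are available. Lean on these libraries where they do the work, as an engineer would, in place of code of your own. Each camera call takes 0.05 s, during which the arm holds its last target. There are 200 camera calls.

## Working session

There is one attempt and no reset: what is moved stays moved. The work goes in short steps, Python scripts to look and compute and a tool call to move; the robot and the scene stay as the last step left them, time stands still between calls to the robot, and variables do not carry over. Pictures are saved under pics/ and viewed, at most 10 in all, crops included, and the job is handed in when it is done.

Besides the shell and the picture viewer there is one more tool, called after "Request:" as name(argument=value, ...) on one line, values as JSON. send_rows: Moves the arm, as the interface text tells. Shifts and turns lie within -1 to 1; 1 stands for 0.04 m of shift or 0.12 rad of turn. Its arguments: {"type":"object","properties":{"steps":{"type":"array"},"squeeze":{"type":"number"}},"required":["steps"]}

```bash
mkdir -p pics; ls
cat > h.py <<'E'
import numpy as np,cv2
from workcell import env
def grab(n):
    f=env.grab_frame(n); return f
def world(f,uv,z):
    uv=np.array(uv,float).reshape(-1,1,2)
    K=np.array(f["intrinsics"]);T=np.array(f["cam_to_world"])
    n=cv2.undistortPoints(uv,K,np.array(f["dist"],float)).reshape(-1,2)
    d=np.c_[n,np.ones(len(n))]@T[:3,:3].T; o=T[:3,3]
    return o+d*((np.asarray(z)-o[2])/d[:,2])[:,None]
def dworld(f,uv):
    uv=np.array(uv,int).reshape(-1,2); K=np.array(f["intrinsics"]);T=np.array(f["cam_to_world"])
    n=cv2.undistortPoints(uv.reshape(-1,1,2).astype(float),K,np.array(f["dist"],float)).reshape(-1,2)
    z=f["depth"][uv[:,1],uv[:,0]]
    return (np.c_[n,np.ones(len(n))]*z[:,None])@T[:3,:3].T+T[:3,3]
E
python3 - <<'E'
from h import *
for n in("side","top"):
    f=grab(n); cv2.imwrite(f"pics/{n}0.png",f["pixels"][:,:,::-1]); print(n,np.round(f["cam_to_world"],3),f["intrinsics"])
print(env.state())
E
```

```text
pics
side [[-7.77000e-01 -4.39000e-01  4.52000e-01 -1.36519e+02]
 [-6.29000e-01  5.65000e-01 -5.34000e-01  7.92692e+02]
 [-2.10000e-02 -6.99000e-01 -7.15000e-01  1.23793e+03]
 [ 0.00000e+00  0.00000e+00  0.00000e+00  1.00000e+00]] [[504.48133582   0.         321.79027093]
 [  0.         504.48133582 203.11154022]
 [  0.           0.           1.        ]]
top [[-2.500000e-02 -9.940000e-01  1.100000e-01  3.559630e+02]
 [-1.000000e+00  2.600000e-02  8.000000e-03  6.730000e-01]
 [-1.100000e-02 -1.100000e-01 -9.940000e-01  1.739122e+03]
 [ 0.000000e+00  0.000000e+00  0.000000e+00  1.000000e+00]] [[470.25695524   0.         324.37137581]
 [  0.         470.25695524 191.35646332]
 [  0.           0.           1.        ]]
{'time_s': 0.1, 'qpos': array([-6.74384268e+01,  1.83478798e+01,  8.96983952e+01,  8.36897544e-04,
        7.20432742e+01, -1.14604024e+00]), 'qvel': array([-0.02251171, -0.05592952, -0.1866854 , -0.12663696, -0.0473533 ,
        0.01217563]), 'effort': array([ 7.37928513e-04, -4.13332450e+01, -2.32510114e+01,  7.29894801e-02,
        4.22338152e-02, -5.67169241e-05]), 'ee_pos': array([ 231.02512381, -526.06770615,  213.21225075]), 'ee_rot': array([-1.79910485e+02, -2.58662657e-03,  2.37073528e+01]), 'force': array([0.51972115, 0.05702458, 0.39409094]), 'torque': array([-0.04383533, -0.00414691,  0.01702303]), 'gripper_force': 0.0, 'gripper_width': 91.2997749693049}
```

View pics/side0.png

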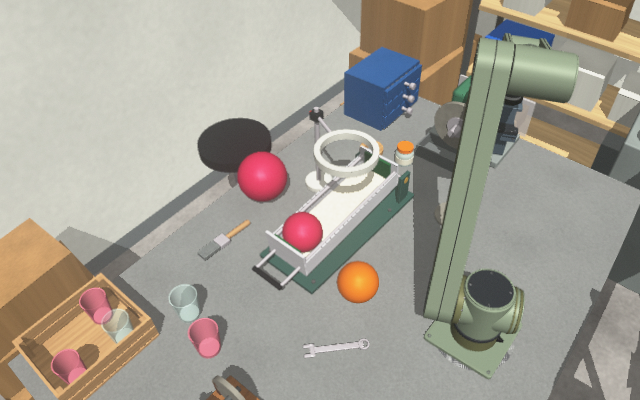

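View pics/top0.png

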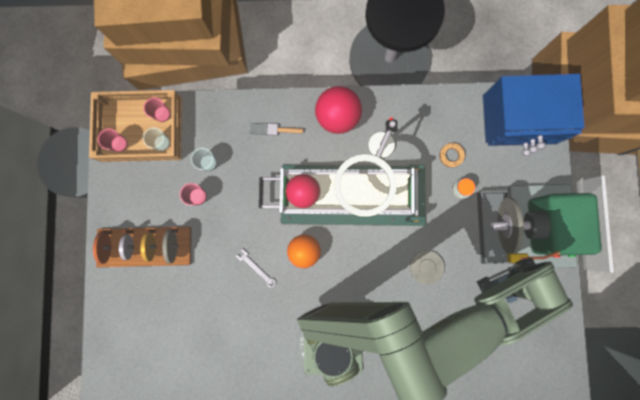

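Run:
```python
from h import *
f=grab("top");g=grab("side")
im=cv2.imread("pics/top0.png");im2=cv2.imread("pics/side0.png")
a=cv2.resize(im[240:340,440:590],(800,533),interpolation=cv2.INTER_CUBIC)
cv2.imwrite("pics/c1.png",a)
b=cv2.resize(im2[130:300,250:450],(700,595),interpolation=cv2.INTER_CUBIC)
cv2.imwrite("pics/c2.png",b)
# globe
hsv=cv2.cvtColor(f["pixels"],cv2.COLOR_RGB2HSV)
for n,F,roi in(("top",f,(170,210,280,325)),("side",g,(205,260,275,330))):
    hsv=cv2.cvtColor(F["pixels"],cv2.COLOR_RGB2HSV);m=((hsv[...,0]>165)|(hsv[...,0]<3))&(hsv[...,1]>150)
    k=np.zeros_like(m);k[roi[0]:roi[1],roi[2]:roi[3]]=1;m&=k
    ys,xs=np.nonzero(m);c=cv2.minEnclosingCircle(np.c_[xs,ys].astype(np.float32));print(n,c,world(F,[c[0]],[130]))
    # fit sphere by depth
    P=dworld(F,np.c_[xs,ys]);P=P[F["depth"][ys,xs]>0]
    A=np.c_[2*P,np.ones(len(P))];s=np.linalg.lstsq(A,(P**2).sum(1),rcond=None)[0];print(s[:3],np.sqrt(s[3]+s[:3]@s[:3]))
    # all depth points above runway
P=[]
for F in(f,g):
    v,u=np.nonzero(F["depth"]>0);Q=dworld(F,np.c_[u,v])
    hs=cv2.cvtColor(F["pixels"],cv2.COLOR_RGB2HSV)[v,u]
    s=(Q[:,2]>270)&(Q[:,2]<340)&(abs(Q[:,0]-370)<170)&(abs(Q[:,1]+100)<220)&(hs[:,1]<50)&(hs[:,2]>100)
    q=Q[s]; print("lamp z",np.percentile(q[:,2],[5,50,95]),len(q))
    q=q[(q[:,2]<np.percentile(q[:,2],90))]
    A=np.c_[2*q[:,:2],np.ones(len(q))]
    for _ in range(5):
        x=np.linalg.lstsq(A,(q[:,:2]**2).sum(1),rcond=None)[0]
        r=np.hypot(*(q[:,:2]-x[:2]).T);R=np.sqrt(x[2]+x[:2]@x[:2]);k=abs(r-R)<18;q=q[k];A=A[k]
    print("lamp",x[:2],R,len(q))
    # dark green
    s=(hs[:,0]>60)&(hs[:,0]<95)&(hs[:,1]>90)&(hs[:,2]<110)&(abs(Q[:,0]-350)<200)&(abs(Q[:,1]+80)<350)&(Q[:,2]>5)&(Q[:,2]<32)
    q=Q[s][:,:2].astype(np.float32);print("green",len(q),cv2.minAreaRect(q))
    # dark bar
    s=(hs[:,2]<70)&(abs(Q[:,0]-380)<100)&(Q[:,1]>100)&(Q[:,1]<250)&(Q[:,2]>45)&(Q[:,2]<90)
    q=Q[s];print("bar",len(q),q.mean(0) if len(q) else 0, q.min(0),q.max(0))
```

```text
top ((300.86083984375, 191.70103454589844), 15.322919845581055) [[535.40987198  95.15319421 130.        ]]
[537.49318033  89.58986859 132.95366548] 53.98611505920463
side ((301.9701843261719, 231.17880249023438), 19.178945541381836) [[536.7044579  90.4269141 130.       ]]
[537.75792308  90.81491937 126.61485522] 56.9752228405816
lamp z [298.99917317 311.13337854 316.13402473] 591
lamp [ 528.27496566 -110.75216249] 84.33870608248161 531
green 0 ((0.0, 0.0), (0.0, 0.0), 0.0)Traceback (most recent call last):
  File "<stdin>", line 35, in <module>
    return umr_minimum(a, axis, None, out, keepdims, initial, where)
ValueError: zero-size array to reduction operation minimum which has no identity
```

View pics/c1.png

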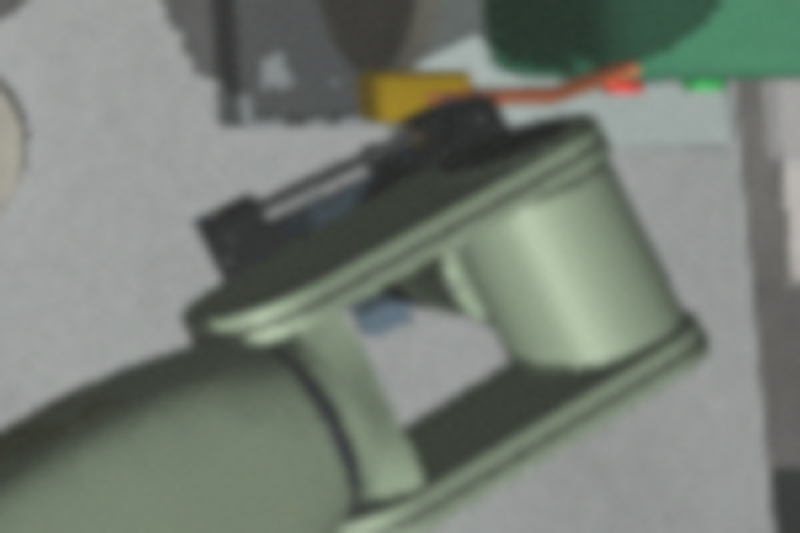

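View pics/c2.png

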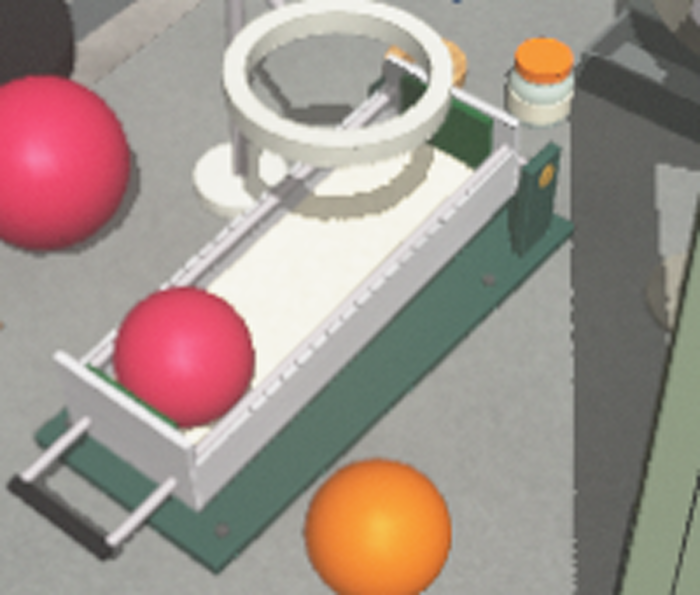

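Run:
```python
from h import *
f=grab("top");g=grab("side");s=env.state();p=s["ee_pos"];a=np.radians(s["ee_rot"][2])
yt=np.array([np.sin(a),-np.cos(a)]);xt=np.array([np.cos(a),np.sin(a)])
for F in(f,g):
    v,u=np.nonzero(F["depth"]>0);Q=dworld(F,np.c_[u,v]);d=Q-p
    X=d[:,:2]@xt;Y=d[:,:2]@yt
    k=(abs(X)<70)&(abs(Y)<130)&(d[:,2]>-20)
    print("pts",k.sum())
    for z in range(-20,260,20):
        m=k&(d[:,2]>=z)&(d[:,2]<z+20)
        if m.sum()>2:print(z,m.sum(),"x",X[m].min().round(),X[m].max().round(),"y",Y[m].min().round(),Y[m].max().round())
# ends: lamp side, and plates
for n,F in(("top",f),("side",g)):
    v,u=np.nonzero(F["depth"]>0);Q=dworld(F,np.c_[u,v]);hs=cv2.cvtColor(F["pixels"],cv2.COLOR_RGB2HSV)[v,u]
    q=(Q[:,2]>285)&(Q[:,2]<330)&(abs(Q[:,0]-528)<115)&(abs(Q[:,1]+110)<115)&(hs[:,1]<50)
    q=Q[q];r=np.hypot(*(q[:,:2]-[528,-111]).T);q=q[(r>70)&(r<102)]
    A=np.c_[2*q[:,:2],np.ones(len(q))];x=np.linalg.lstsq(A,(q[:,:2]**2).sum(1),rcond=None)[0];print(n,"lamp",x[:2],len(q))
    # bar
    k=(abs(Q[:,0]-535)<90)&(Q[:,1]>195)&(Q[:,1]<275)&(Q[:,2]>35)&(Q[:,2]<100)
    q=Q[k];h=hs[k];print("handle pts",k.sum());d=h[:,2]<75
    if d.sum():print(d.sum(),q[d].mean(0),q[d].min(0),q[d].max(0))
    k=(abs(Q[:,0]-535)<110)&(Q[:,1]>120)&(Q[:,1]<215)&(Q[:,2]>120)&(Q[:,2]<160)&((hs[:,1]<80))
    q=Q[k];print("plate top",len(q),q.min(0) if len(q) else 0,q.max(0) if len(q) else 0, np.percentile(q[:,2],[50,90]))
    # green
    k=(hs[:,0]>60)&(hs[:,0]<95)&(hs[:,1]>70)&(abs(Q[:,0]-530)<200)&(abs(Q[:,1]+50)<350)&(Q[:,2]>8)&(Q[:,2]<30)
    q=Q[k][:,:2].astype(np.float32);print("green",len(q),cv2.minAreaRect(q) if len(q) else 0)
```

```text
pts 3949
-20 31 x 32.0 69.0 y 58.0 102.0
0 138 x 7.0 70.0 y 46.0 130.0
20 57 x 10.0 69.0 y 43.0 130.0
40 3 x 15.0 17.0 y 44.0 48.0
60 5 x 19.0 39.0 y 45.0 79.0
80 119 x 15.0 41.0 y -83.0 80.0
100 160 x 12.0 41.0 y -91.0 89.0
120 155 x 13.0 40.0 y -91.0 90.0
140 3 x 23.0 23.0 y -51.0 -46.0
160 102 x -36.0 41.0 y -51.0 12.0
180 84 x -34.0 40.0 y -51.0 18.0
200 10 x -23.0 39.0 y -36.0 -3.0
220 22 x -31.0 -1.0 y -38.0 -14.0
240 20 x -18.0 6.0 y -37.0 -28.0
pts 1354
0 37 x -17.0 14.0 y -59.0 -49.0
20 52 x -17.0 16.0 y -62.0 -48.0
40 53 x -17.0 18.0 y -64.0 -53.0
60 16 x -18.0 21.0 y -82.0 -59.0
80 96 x -36.0 22.0 y -88.0 -75.0
100 139 x -37.0 24.0 y -96.0 -46.0
120 177 x -35.0 21.0 y -96.0 -43.0
140 76 x -21.0 19.0 y -55.0 -6.0
160 158 x -37.0 21.0 y -57.0 -8.0
180 134 x -36.0 20.0 y -54.0 3.0
200 39 x -24.0 19.0 y -40.0 -24.0
top lamp [ 530.45935287 -110.9413784 ] 1132
handle pts 200
46 [543.55339095 242.98109758  69.28064271] [502.0612631  240.38086818  59.46406755] [591.67925418 246.24714016  80.21987947]
plate top 195 [466.61446735 123.96829484 120.01045654] [616.20723402 167.5436462  149.64297157] [136.33601542 142.51151909]
green 0 0
side lamp [ 527.61501113 -105.88428525] 1475
handle pts 278
152 [540.0962826  245.56412177  66.5699801 ] [488.20960501 236.61821484  55.54558731] [597.91489981 255.21429495  74.58185726]
plate top 311 [464.77116812 120.15356422 120.00190762] [619.74324151 171.0946692  154.3607357 ] [134.00085019 139.06449358]
green 8 ((421.3458251953125, -327.3970031738281), (12.442809104919434, 27.42572784423828), 11.680549621582031)
```

Run:
```python
from h import *
def circ(q):
    A=np.c_[2*q[:,:2],np.ones(len(q))];x=np.linalg.lstsq(A,(q[:,:2]**2).sum(1),rcond=None)[0];return x[:2],np.sqrt(x[2]+x[:2]@x[:2])
for n,(r,b) in {"top":((140,225,325,405),(165,215,255,282)),"side":((125,195,305,390),(258,295,248,292))}.items():
    F=grab(n);im=F["pixels"];v,u=np.mgrid[:400,:640]
    dep=F["depth"];Q=np.zeros((400,640,3));k=dep>0;vv,uu=np.nonzero(k);Q[vv,uu]=dworld(F,np.c_[uu,vv])
    # ring: pixels with world z high in roi, outer contour hull
    m=(Q[...,2]>270)&(Q[...,2]<345);z=np.zeros_like(m);z[r[0]:r[1],r[2]:r[3]]=1;m&=z
    m&=np.hypot(Q[...,0]-529,Q[...,1]+108)<108
    c=max(cv2.findContours(m.astype(np.uint8),cv2.RETR_EXTERNAL,cv2.CHAIN_APPROX_NONE)[0],key=len)
    for zz in(285,325):
        w=world(F,c.reshape(-1,2),zz);print(n,zz,"outer",*circ(w))
    g=im.max(2);m=(g<75);z=np.zeros_like(m);z[b[0]:b[1],b[2]:b[3]]=1;m&=z
    ys,xs=np.nonzero(m);w=world(F,np.c_[xs,ys],61)
    mu=w.mean(0);d=np.linalg.svd(w[:,:2]-mu[:2])[2][0];t=(w[:,:2]-mu[:2])@d
    print(n,"bar",len(xs),mu,"angle",np.degrees(np.arctan2(d[1],d[0])),"ends",t.min(),t.max(), mu[:2]+d*(t.min()+t.max())/2)
    # guide rods / runway end plates: pixels z 90..150 light, angle
    m=k&(Q[...,2]>105)&(Q[...,2]<165)&(abs(Q[...,0]-535)<95)&(Q[...,1]>-330)&(Q[...,1]<185)
    q=Q[m][:,:2].astype(np.float32);print("runway rect",cv2.minAreaRect(q))
```

```text
top 285 outer [ 534.39312297 -113.54518155] 95.39816194430898
top 325 outer [ 529.48487342 -110.40325473] 92.77394788389168
top bar 46 [544.47172898 244.18219841  61.        ] angle 178.54737042881032 ends -48.44672583559481 41.972448371080866 [547.70782738 244.10013548]
runway rect ((545.1607666015625, -79.69253540039062), (490.9173278808594, 185.448974609375), 86.51654815673828)
side 285 outer [ 541.2448194  -124.04358059] 104.22754455654733
side 325 outer [512.79514461 -85.56287136] 99.85251086820682
side bar 156 [543.72347132 242.08495714  61.        ] angle 175.43580374190125 ends -55.26865881242637 56.75231985881184 [542.98399329 242.14398907]
runway rect ((529.97900390625, -65.59846496582031), (181.88595581054688, 475.608642578125), 0.37424373626708984)
```

Request:
send_rows(steps=[[[0,0,-1,0.756,1],[0,0,-1,0.756,1],[0,0,-1,0.756,1],[0,0,-1,0.756,1],[0,0,-1,0.756,1]]])

```text
time_s: 0.82
ee_pos: [231.0, -526.0, 416.2]
ee_rot: [180.0, -0.0, -2.5]
force: [1.1, -0.8, 1.6]
gripper_width: 90.8
gripper_force: 0.0
```

Request:
send_rows(steps=[[[0.35,-0.97,0,0,1],[0.35,-0.97,0,0,1],[0.35,-0.97,0,0,1],[0.35,-0.97,0,0,1],[0.35,-0.97,0,0,1]]])

```text
time_s: 1.23
ee_pos: [309.0, -333.6, 414.0]
ee_rot: [180.0, -0.0, -2.3]
force: [0.5, -0.0, 0.8]
gripper_width: 91.3
gripper_force: 0.0
```

Request:
send_rows(steps=[[[0.35,-0.97,0,0,1],[0.35,-0.97,0,0,1],[0.35,-0.97,0,0,1],[0.35,-0.97,0,0,1],[0.35,-0.97,0,0,1]]])

```text
time_s: 1.65
ee_pos: [386.6, -142.4, 414.3]
ee_rot: [180.0, -0.1, -2.3]
force: [0.7, -1.0, 0.7]
gripper_width: 91.4
gripper_force: 0.0
```

Request:
send_rows(steps=[[[0.35,-0.97,0,0,1],[0.35,-0.97,0,0,1],[0.35,-0.97,0,0,1],[0.35,-0.97,0,0,1],[0.35,-0.97,0,0,1]]])

```text
time_s: 2.07
ee_pos: [464.3, 48.8, 414.2]
ee_rot: [180.0, -0.0, -2.3]
force: [0.9, -1.0, 0.3]
gripper_width: 91.3
gripper_force: 0.0
```

Request:
send_rows(steps=[[[0.35,-0.97,0,0,1],[0.35,-0.97,0,0,1],[0.35,-0.97,0,0,1],[0.35,-0.97,0,0,1],[0.35,-0.97,0,0,1]]])

```text
time_s: 2.48
ee_pos: [542.1, 239.9, 414.0]
ee_rot: [180.0, -0.0, -2.3]
force: [0.5, 0.7, 0.4]
gripper_width: 91.1
gripper_force: 0.0
```

Request:
send_rows(steps=[[[0.03,-0.1,0.9,0,1],[0,0,1,0,1],[0,0,1,0,1],[0,0,1,0,1],[0,0,1,0,1]]])

```text
time_s: 2.9
ee_pos: [542.9, 241.8, 216.2]
ee_rot: [-180.0, -0.0, -2.3]
force: [-0.3, 0.5, 0.2]
gripper_width: 91.4
gripper_force: 0.0
```

Run:
```python
from h import *
s=env.state();print(s["time_s"],s["ee_pos"],s["ee_rot"],s["force"],s["qpos"])
```

```text
2.9 [542.85263516 241.81742532 216.21615233] [-1.79995696e+02 -2.70455781e-02 -2.25591148e+00] [-0.30885579  0.50395901  0.22422667] [ 2.29063904e+01  1.99674887e+01  8.68319310e+01 -7.94416574e-03
  7.31742714e+01  1.15164599e+02]
```

Request:
send_rows(steps=[[[0,-0.055,0.8,0,1],[0,0,0.8,0,1],[0,0,0.8,0,1],[0,0,0.7,0,1],[0,0,0,0,1]]])

```text
time_s: 3.32
ee_pos: [539.3, 242.2, 88.1]
ee_rot: [179.7, 0.6, -2.3]
force: [-1.3, -1.4, -1.3]
gripper_width: 90.9
gripper_force: 0.0
```

Run:
```python
from h import *
f=grab("side");im=f["pixels"][:,:,::-1]
cv2.imwrite("pics/c3.png",cv2.resize(im[170:320,210:360],(600,600),interpolation=cv2.INTER_CUBIC))
s=env.state();print(s["time_s"],s["ee_pos"],s["ee_rot"],s["force"])
# where TCP projects
T=np.linalg.inv(f["cam_to_world"]);P=np.array([s["ee_pos"],[543.5,243.5,60.6]])
print(cv2.projectPoints(P,cv2.Rodrigues(T[:3,:3])[0],T[:3,3],np.array(f["intrinsics"]),np.array(f["dist"],float))[0].reshape(-1,2))
```

```text
3.3667 [541.30804511 243.04479327  91.31425199] [179.82576726   0.35508547  -2.28248412] [-0.32077567  0.03808529  0.99175034]
[[266.335661   271.51248169]
 [266.76445267 277.63932169]]
```

View pics/c3.png

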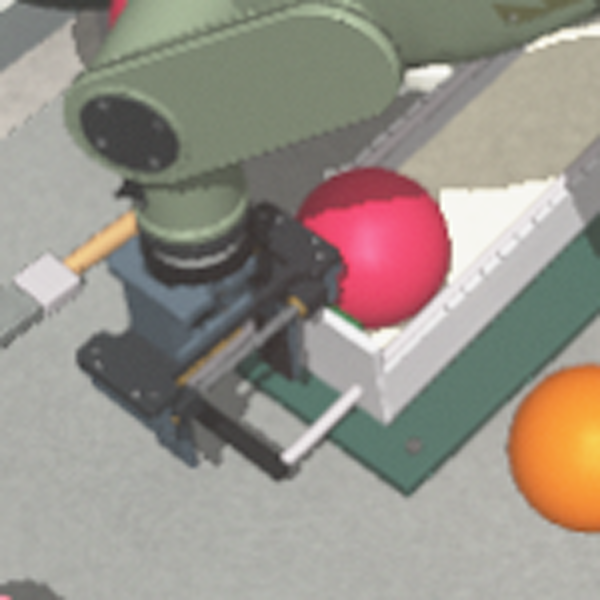

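Request:
send_rows(steps=[[[0,-0.02,0.2,0,1],[0,0,0.2,0,1],[0,0,0.15,0,1],[0,0,0.1,0,1],[0,0,0,0,1]]])

```text
time_s: 3.78
ee_pos: [543.1, 244.6, 67.6]
ee_rot: [180.0, 0.0, -2.3]
force: [-0.4, -0.0, -0.3]
gripper_width: 91.3
gripper_force: 0.0
```

Request:
send_rows(steps=[[[0,0,0.05,0,1],[0,0,0.03,0,1],[0,0,0,0,1]]])

```text
time_s: 4.03
ee_pos: [543.4, 244.7, 64.8]
ee_rot: [-180.0, -0.0, -2.3]
force: [-0.4, 0.0, 0.2]
gripper_width: 91.1
gripper_force: 0.0
```

Request:
send_rows(steps=[[[0,0,0.05,0,1],[0,0,0.05,0,1],[0,0,0,0,1]]])

```text
time_s: 4.28
ee_pos: [543.1, 244.6, 60.4]
ee_rot: [180.0, 0.0, -2.3]
force: [-0.9, -0.4, -0.6]
gripper_width: 91.2
gripper_force: 0.0
```

Request:
send_rows(steps=[[[0,0,0.03,0,1],[0,0,0.03,0,1],[0,0,0,0,1]]])

```text
time_s: 4.53
ee_pos: [543.5, 244.7, 59.6]
ee_rot: [180.0, -0.0, -2.3]
force: [-2.4, -0.2, 7.3]
gripper_width: 91.1
gripper_force: 0.0
```

Request:
send_rows(steps=[[[0,0,-0.1,0,1],[0,-0.175,0,0,1],[0,-0.175,0,0,1],[0,0,0.1,0,1],[0,0,0,0,1]]])

```text
time_s: 4.95
ee_pos: [543.3, 259.1, 57.3]
ee_rot: [180.0, 0.1, -2.2]
force: [-0.7, 0.0, -0.6]
gripper_width: 90.9
gripper_force: 0.0
```

Request:
send_rows(steps=[[[0,0,0.04,0,1],[0,0,0.03,0,1],[0,0,0,0,1]]])

```text
time_s: 5.2
ee_pos: [543.6, 258.4, 55.0]
ee_rot: [180.0, 0.0, -2.3]
force: [0.1, -0.2, 0.2]
gripper_width: 91.2
gripper_force: 0.0
```

Request:
send_rows(steps=[[[0,0,0,0,0],[0,0,0,0,0],[0,0,0,0,0],[0,0,0,0,0],[0,0,0,0,0]]], squeeze=30)

```text
time_s: 5.62
ee_pos: [544.0, 258.7, 55.6]
ee_rot: [-180.0, -0.0, -2.3]
force: [-0.3, -0.3, -0.2]
gripper_width: 60.9
gripper_force: 0.0
```

Request:
send_rows(steps=[[[0,0,0,0,0],[0,0,0,0,0],[0,0,0,0,0]]])

```text
time_s: 5.87
ee_pos: [543.7, 256.0, 55.4]
ee_rot: [179.7, 0.0, -2.1]
force: [0.7, -16.1, 3.0]
gripper_width: 40.3
gripper_force: 7.3
```

Request:
send_rows(steps=[[[0,0,0,0,0],[0,0,0,0,0],[0,0,0,0,0],[0,0,0,0,0]]])

```text
time_s: 6.2
ee_pos: [543.2, 244.9, 55.2]
ee_rot: [178.5, 0.2, -1.8]
force: [3.4, -35.4, 8.9]
gripper_width: 17.6
gripper_force: 30.0
```

Request:
send_rows(steps=[[[0,0,-0.05,0,0],[0,0,-0.05,0,0],[0,0,-0.05,0,0],[0,0,-0.05,0,0],[0,0,-0.05,0,0]]])

```text
time_s: 6.62
ee_pos: [543.1, 244.3, 63.4]
ee_rot: [178.4, 0.2, -1.9]
force: [7.4, -36.1, -2.1]
gripper_width: 15.4
gripper_force: 30.0
```

```bash
cat >> h.py <<'E'
def globe():
    r=[]
    for n in("top","side"):
        F=grab(n);hsv=cv2.cvtColor(F["pixels"],cv2.COLOR_RGB2HSV);m=((hsv[...,0]>165)|(hsv[...,0]<3))&(hsv[...,1]>140)&(F["depth"]>0)
        ys,xs=np.nonzero(m);P=dworld(F,np.c_[xs,ys]);k=(abs(P[:,0]-535)<75)&(P[:,1]<190)&(P[:,1]>-310)&(P[:,2]>90)&(P[:,2]<260);P=P[k]
        c=np.array([535,np.median(P[:,1]),160.])
        for _ in range(30):  # fixed-radius sphere fit
            d=P-c;l=np.linalg.norm(d,axis=1);J=-d/l[:,None];e=60-l;w=abs(e)<12
            c=c+np.linalg.lstsq(J[w],e[w],rcond=None)[0]
        T=np.array(F["cam_to_world"]);r.append(c);print(n,len(P),c.round(1),end=" ")
    s=env.state();print("t",s["time_s"],"tcp",s["ee_pos"].round(1),s["ee_rot"].round(1),"F",s["force"].round(1),"w",round(s["gripper_width"],1))
E
python3 -c "
from h import *
globe()"
```

```text
top 750 [539.7  88.5 131.1] side 1039 [539.4  89.1 129.5] t 6.7167 tcp [543.1 244.3  63.5] [178.4   0.2  -1.9] F [  5.5 -36.2  -2.2] w 15.5
```

Request:
send_rows(steps=[[[0,0,-0.1,0,0],[0,0,-0.12,0,0],[0,0,-0.14,0,0],[0,0,-0.14,0,0],[0,0,-0.1,0,0]]])

```text
time_s: 7.13
ee_pos: [543.2, 245.5, 87.1]
ee_rot: [178.6, 0.2, -2.0]
force: [5.2, -32.6, -6.2]
gripper_width: 15.4
gripper_force: 30.0
```

Request:
send_rows(steps=[[[0,0.06,0,0,0],[0,0.06,0,0,0],[0,0.06,0,0,0],[0,0.06,0,0,0],[0,0,0,0,0]]])

```text
time_s: 7.55
ee_pos: [543.2, 245.4, 87.9]
ee_rot: [179.6, 0.1, -2.2]
force: [2.5, -8.6, -5.7]
gripper_width: 15.6
gripper_force: 30.0
```

```bash
python3 -c "
from h import *
globe();print(env.state()['torque'])
f=grab('side');im=f['pixels'][:,:,::-1]
cv2.imwrite('pics/c4.png',cv2.resize(im[150:300,210:360],(600,600),interpolation=cv2.INTER_CUBIC))"
```

```text
top 736 [539.4  86.9 148.9] side 1030 [539.2  87.5 146.8] t 7.65 tcp [543.2 245.4  87.9] [ 1.796e+02  1.000e-01 -2.200e+00] F [ 3.  -8.9 -5. ] w 14.9
[-1.60114516 -0.51521681  0.08653357]
```

View pics/c4.png

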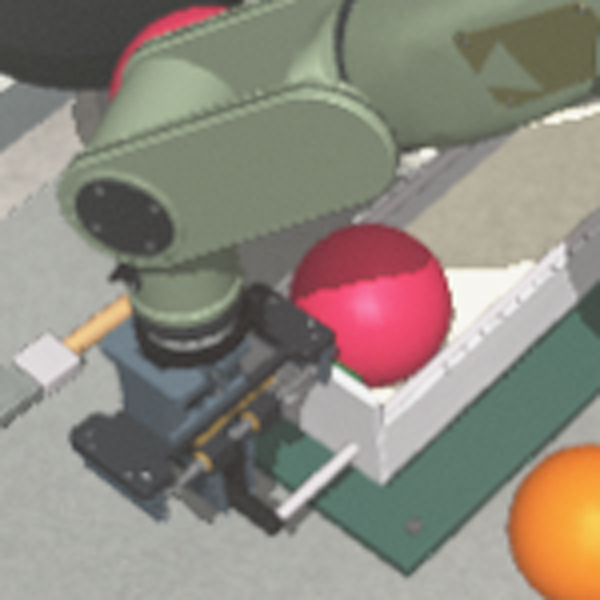

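Request:
send_rows(steps=[[[0,0,-0.16,0,0],[0,0,-0.16,0,0],[0,0,-0.16,0,0],[0,0,-0.16,0,0],[0,0,-0.14,0,0]]])

```text
time_s: 8.12
ee_pos: [543.3, 245.4, 119.2]
ee_rot: [179.6, 0.1, -2.2]
force: [2.2, -8.9, -7.5]
gripper_width: 15.4
gripper_force: 30.0
```

Request:
send_rows(steps=[[[0,0,0,0,0],[0,0,0,0,0],[0,0,0,0,0],[0,0,0,0,0],[0,0,0,0,0]]])

```text
time_s: 8.53
ee_pos: [543.3, 245.4, 118.8]
ee_rot: [179.6, 0.1, -2.2]
force: [3.0, -9.1, -6.6]
gripper_width: 15.3
gripper_force: 30.0
```

```bash
python3 -c "
from h import *
globe()"
```

```text
top 729 [538.6  65.1 170.2] side 1172 [538.3  61.8 168.3] t 8.6333 tcp [543.3 245.4 118.8] [ 1.796e+02  1.000e-01 -2.200e+00] F [ 2.9 -9.2 -6.6] w 15.3
```

Request:
send_rows(steps=[[[0,0,0,0,0],[0,0,0,0,0],[0,0,0,0,0],[0,0,0.18,0,0],[0,0,0.17,0,0]]])

```text
time_s: 9.05
ee_pos: [543.3, 245.6, 105.1]
ee_rot: [179.6, 0.1, -2.2]
force: [2.4, -7.8, -5.9]
gripper_width: 15.3
gripper_force: 30.0
```

```bash
python3 -c "
from h import *
globe();globe()"
```

```text
top 537 [536.8  15.7 160.7] side 1048 [536.4  11.8 158.1] t 9.15 tcp [543.3 245.6 104.1] [ 1.796e+02  1.000e-01 -2.200e+00] F [ 3.3 -8.9 -5.1] w 15.2
top 460 [535.9   6.1 160. ] side 1023 [536.1   1.6 158.5] t 9.25 tcp [543.3 245.6 104.8] [ 1.796e+02  1.000e-01 -2.200e+00] F [ 3.8 -9.2 -5.2] w 15.0
```

Request:
send_rows(steps=[[[0,0,0,0,0],[0,0,0,0,0],[0,0,0,0,0],[0,0,0,0,0],[0,0,0,0,0]]])

```text
time_s: 9.67
ee_pos: [543.3, 245.6, 105.1]
ee_rot: [179.6, 0.1, -2.2]
force: [3.3, -8.1, -5.2]
gripper_width: 15.4
gripper_force: 30.0
```

```bash
python3 -c "
from h import *
globe()"
```

```text
top 131 [534.2 -34.  160.8] side 939 [534.7 -36.  158.9] t 9.7667 tcp [543.3 245.6 105.1] [ 1.796e+02  1.000e-01 -2.200e+00] F [ 1.8 -8.1 -4.8] w 15.7
```

Request:
send_rows(steps=[[[0,0,-0.13,0,0],[0,0,0,0,0],[0,0,0,0,0],[0,0,0,0,0],[0,0,0,0,0]]])

```text
time_s: 10.18
ee_pos: [543.3, 245.6, 110.3]
ee_rot: [179.6, 0.1, -2.2]
force: [3.1, -8.0, -5.3]
gripper_width: 15.5
gripper_force: 30.0
```

```bash
python3 -c "
from h import *
globe()"
```

```text
top 174 [534.1 -60.5 163.6] side 693 [533.5 -62.7 160.8] t 10.2833 tcp [543.3 245.6 110.3] [ 1.796e+02  1.000e-01 -2.200e+00] F [ 2.9 -8.8 -5.3] w 15.4
```

Request:
send_rows(steps=[[[0,0,0,0,0],[0,0,0,0,0],[0,0,0,0,0],[0,0,0,0,0],[0,0,0.13,0,0]]])

```text
time_s: 10.7
ee_pos: [543.3, 245.6, 105.8]
ee_rot: [179.6, 0.1, -2.2]
force: [2.3, -8.8, -5.5]
gripper_width: 15.2
gripper_force: 30.0
```

```bash
python3 -c "
from h import *
globe()"
```

```text
top 308 [532.2 -89.1 160.7] side 611 [532.4 -91.8 158.7] t 10.8 tcp [543.3 245.6 104.7] [ 1.796e+02  1.000e-01 -2.200e+00] F [ 3.2 -8.  -5.5] w 15.2
```

Request:
send_rows(steps=[[[0,0,0.03,0,0],[0,0,0,0,0],[0,0,0,0,0],[0,0,0,0,0],[0,0,0,0,0]]])

```text
time_s: 11.22
ee_pos: [543.3, 245.6, 103.9]
ee_rot: [179.6, 0.1, -2.2]
force: [2.2, -7.9, -5.0]
gripper_width: 15.1
gripper_force: 30.0
```

Request:
send_rows(steps=[[[0,0,0,0,0],[0,0,0,0,0],[0,0,0,0,0],[0,0,0,0,0],[0,0,0,0,0]]])

```text
time_s: 11.63
ee_pos: [543.3, 245.6, 104.0]
ee_rot: [179.6, 0.1, -2.2]
force: [3.0, -8.9, -4.9]
gripper_width: 15.5
gripper_force: 30.0
```

Run:
```python
from h import *
globe()
f=grab("top")
cv2.imwrite("pics/t5.png",cv2.resize(f["pixels"][130:250,300:440,::-1],(700,600),interpolation=cv2.INTER_CUBIC))
globe()
# lamp in both views, silhouette-based: raw pixel ellipse of ring upper face by color+depth
for n in("top","side"):
    F=grab(n);v,u=np.nonzero(F["depth"]>0);Q=dworld(F,np.c_[u,v]);k=(np.hypot(Q[:,0]-530,Q[:,1]+110)<106)&(Q[:,2]>280)&(Q[:,2]<345)
    print(n,np.percentile(Q[k][:,2],[2,20,50,80,98]).round(1))
    m=np.zeros((400,640),np.uint8);m[v[k],u[k]]=1
    cs,h=cv2.findContours(m,cv2.RETR_CCOMP,cv2.CHAIN_APPROX_NONE)
    for c in cs:
        if len(c)>60:
            e=cv2.fitEllipse(c);print("ell",np.round(e[0],1),np.round(e[1],1),"z285",world(F,[e[0]],[285]).round(1)[0,:2],"z315",world(F,[e[0]],[315]).round(1)[0,:2])
```

```text
top 445 [ 531.5 -111.9  160.8] side 558 [ 532.  -111.6  158.7] t 11.7333 tcp [543.3 245.6 104. ] [ 1.796e+02  1.000e-01 -2.200e+00] F [ 2.5 -8.5 -4.8] w 15.2
top 449 [ 531.7 -112.9  160.4] side 561 [ 531.9 -112.   158.7] t 11.8833 tcp [543.3 245.6 104. ] [ 1.796e+02  1.000e-01 -2.200e+00] F [ 2.6 -7.5 -4.4] w 15.1
top [291.8 308.2 311.2 313.9 318.1]
ell [364.8 185.1] [60.8 61.5] z285 [ 533.7 -113.5] z315 [ 530.  -111.1]
ell [364.5 185.6] [49.2 50.4] z285 [ 532.3 -112.3] z315 [ 528.6 -110. ]
side [283.1 287.3 291.1 293.8 298.9]
```

View pics/t5.png

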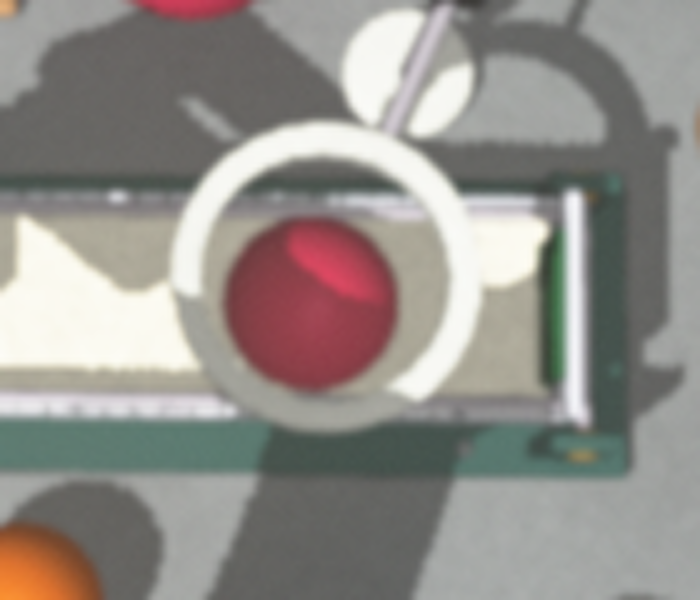

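Request:
send_rows(steps=[[[0,0,0,0,0],[0,0,0,0,0],[0,0,0,0,0],[0,0,0,0,0],[0,0,0,0,0]]])

```text
time_s: 12.4
ee_pos: [543.3, 245.6, 104.0]
ee_rot: [179.6, 0.1, -2.2]
force: [2.4, -8.1, -5.5]
gripper_width: 15.5
gripper_force: 30.0
```

```bash
python3 -c "
from h import *
globe();globe()"
```

```text
top 459 [ 531.7 -113.   160.4] side 560 [ 531.8 -111.8  158.6] t 12.5 tcp [543.3 245.6 104. ] [ 1.796e+02  1.000e-01 -2.200e+00] F [ 3.2 -8.9 -4.3] w 15.3
top 449 [ 531.9 -111.9  160. ] side 555 [ 532.  -112.4  158.9] t 12.6 tcp [543.3 245.6 104. ] [ 1.796e+02  1.000e-01 -2.200e+00] F [ 1.1 -7.1 -4.6] w 15.4
```

Request:
send_rows(steps=[[[0,0,0,0,0],[0,0,0,0,0],[0,0,0,0,0],[0,0,0,0,0],[0,0,0,0,0]]])

```text
time_s: 13.02
ee_pos: [543.3, 245.6, 104.0]
ee_rot: [179.6, 0.1, -2.2]
force: [3.5, -8.3, -4.6]
gripper_width: 15.4
gripper_force: 30.0
```

Request:
send_rows(steps=[[[0,0,0,0,0],[0,0,0,0,0],[0,0,0,0,0],[0,0,0,0,0],[0,0,0,0,0]]])

```text
time_s: 13.43
ee_pos: [543.3, 245.6, 104.0]
ee_rot: [179.6, 0.1, -2.2]
force: [2.6, -8.6, -4.6]
gripper_width: 15.3
gripper_force: 30.0
```

Request:
send_rows(steps=[[[0,0,0,0,0],[0,0,0,0,0],[0,0,0,0,0],[0,0,0,0,0],[0,0,0,0,0]]])

```text
time_s: 13.85
ee_pos: [543.3, 245.6, 104.0]
ee_rot: [179.6, 0.1, -2.2]
force: [2.7, -7.6, -5.2]
gripper_width: 15.7
gripper_force: 30.0
```

Request:
send_rows(steps=[[[0,0,0,0,0],[0,0,0,0,0],[0,0,0,0,0],[0,0,0,0,0],[0,0,0,0,0]]])

```text
time_s: 14.27
ee_pos: [543.3, 245.6, 104.0]
ee_rot: [179.6, 0.1, -2.2]
force: [2.5, -8.1, -5.6]
gripper_width: 15.3
gripper_force: 30.0
```

```bash
python3 -c "
from h import *
globe();globe()"
```

```text
top 451 [ 531.9 -111.7  160.6] side 570 [ 532.1 -111.8  159.2] t 14.3667 tcp [543.3 245.6 104. ] [ 1.796e+02  1.000e-01 -2.200e+00] F [ 2.8 -7.3 -5.9] w 15.7
top 449 [ 531.2 -112.5  160.3] side 567 [ 531.9 -112.2  158.7] t 14.4667 tcp [543.3 245.6 104. ] [ 1.796e+02  1.000e-01 -2.200e+00] F [ 2.8 -8.2 -5.3] w 15.4
```

Request:
send_rows(steps=[[[0,0,0,0,0],[0,0,0,0,0],[0,0,0,0,0],[0,0,0,0,0],[0,0,0,0,0]]])

```text
time_s: 14.88
ee_pos: [543.3, 245.7, 104.0]
ee_rot: [179.6, 0.1, -2.2]
force: [2.5, -7.9, -5.7]
gripper_width: 15.4
gripper_force: 30.0
```

Request:
send_rows(steps=[[[0,0,0,0,0],[0,0,0,0,0],[0,0,0,0,0],[0,0,0,0,0],[0,0,0,0,0]]])

```text
time_s: 15.3
ee_pos: [543.3, 245.7, 104.0]
ee_rot: [179.6, 0.1, -2.2]
force: [2.5, -8.2, -5.4]
gripper_width: 15.4
gripper_force: 30.0
```

Request:
send_rows(steps=[[[0,0,0,0,0],[0,0,0,0,0],[0,0,0,0,0],[0,0,0,0,0],[0,0,0,0,0]]])

```text
time_s: 15.72
ee_pos: [543.3, 245.6, 104.0]
ee_rot: [179.6, 0.1, -2.2]
force: [2.4, -7.6, -4.8]
gripper_width: 15.4
gripper_force: 30.0
```

Request:
send_rows(steps=[[[0,0,0,0,0],[0,0,0,0,0],[0,0,0,0,0],[0,0,0,0,0],[0,0,0,0,0]]])

```text
time_s: 16.13
ee_pos: [543.3, 245.6, 104.0]
ee_rot: [179.6, 0.1, -2.2]
force: [3.0, -7.5, -4.6]
gripper_width: 15.6
gripper_force: 30.0
```

Request:
send_rows(steps=[[[0,0,0,0,0],[0,0,0,0,0],[0,0,0,0,0],[0,0,0,0,0],[0,0,0,0,0]]])

```text
time_s: 16.55
ee_pos: [543.3, 245.7, 104.0]
ee_rot: [179.6, 0.1, -2.2]
force: [2.9, -8.0, -5.6]
gripper_width: 15.3
gripper_force: 30.0
```

Request:
send_rows(steps=[[[0,0,0,0,0],[0,0,0,0,0],[0,0,0,0,0],[0,0,0,0,0],[0,0,0,0,0]]])

```text
time_s: 16.97
ee_pos: [543.3, 245.6, 104.0]
ee_rot: [179.6, 0.1, -2.2]
force: [2.8, -7.1, -6.2]
gripper_width: 15.5
gripper_force: 30.0
```

Request:
send_rows(steps=[[[0,0,0,0,0],[0,0,0,0,0],[0,0,0,0,0],[0,0,0,0,0],[0,0,0,0,0]]])

```text
time_s: 17.38
ee_pos: [543.3, 245.6, 104.0]
ee_rot: [179.6, 0.1, -2.2]
force: [3.1, -9.1, -5.4]
gripper_width: 15.2
gripper_force: 30.0
```

Request:
send_rows(steps=[[[0,0,0,0,0],[0,0,0,0,0],[0,0,0,0,0],[0,0,0,0,0],[0,0,0,0,0]]])

```text
time_s: 17.8
ee_pos: [543.3, 245.6, 104.0]
ee_rot: [179.6, 0.1, -2.2]
force: [2.7, -8.2, -4.8]
gripper_width: 15.2
gripper_force: 30.0
```

Request:
send_rows(steps=[[[0,0,0,0,0],[0,0,0,0,0],[0,0,0,0,0],[0,0,0,0,0],[0,0,0,0,0]]])

```text
time_s: 18.22
ee_pos: [543.3, 245.6, 104.0]
ee_rot: [179.6, 0.1, -2.2]
force: [2.0, -8.3, -4.7]
gripper_width: 15.3
gripper_force: 30.0
```

```bash
python3 -c "
from h import *
globe()"
```

```text
top 447 [ 531.4 -112.4  160. ] side 562 [ 532.  -111.8  158.7] t 18.3167 tcp [543.3 245.6 104. ] [ 1.796e+02  1.000e-01 -2.200e+00] F [ 2.9 -8.1 -4.3] w 15.2
```

Request:
send_rows(steps=[[[0,0,0.1,0,0],[0,0,0.1,0,0],[0,0,0.09,0,0],[0,0,0,0,0],[0,0,0,0,0]]])

```text
time_s: 18.73
ee_pos: [543.3, 245.5, 92.3]
ee_rot: [179.6, 0.1, -2.2]
force: [3.6, -8.4, -4.9]
gripper_width: 15.3
gripper_force: 30.0
```

Request:
send_rows(steps=[[[0,0,0,0,0],[0,0,0,0,0],[0,0,0,0,0],[0,0,0,0,0],[0,0,0,0,0]]])

```text
time_s: 19.15
ee_pos: [543.3, 245.5, 92.5]
ee_rot: [179.6, 0.1, -2.2]
force: [2.4, -8.9, -4.3]
gripper_width: 15.4
gripper_force: 30.0
```

```bash
python3 -c "
from h import *
globe()"
```

```text
top 254 [532.7 -86.9 155.9] side 681 [532.9 -83.1 153.9] t 19.25 tcp [543.3 245.5  92.5] [ 1.796e+02  1.000e-01 -2.200e+00] F [ 2.2 -9.2 -5. ] w 14.9
```

Request:
send_rows(steps=[[[0,0,0,0,0],[0,0,0,0,0],[0,0,-0.1,0,0],[0,0,-0.08,0,0],[0,0,0,0,0]]])

```text
time_s: 19.67
ee_pos: [543.3, 245.6, 100.1]
ee_rot: [179.6, 0.1, -2.2]
force: [2.4, -8.4, -5.6]
gripper_width: 15.1
gripper_force: 30.0
```

Request:
send_rows(steps=[[[0,0,0,0,0],[0,0,0,0,0],[0,0,0,0,0],[0,0,0,0,0]]])

```text
time_s: 20.0
ee_pos: [543.3, 245.6, 99.6]
ee_rot: [179.6, 0.1, -2.2]
force: [3.1, -8.2, -5.1]
gripper_width: 15.4
gripper_force: 30.0
```

```bash
python3 -c "
from h import *
globe();globe()"
```

```text
top 265 [535.7 -19.  157.9] side 996 [535.3 -13.8 155.8] t 20.1 tcp [543.3 245.6  99.6] [ 1.796e+02  1.000e-01 -2.200e+00] F [ 2.1 -9.1 -4.6] w 14.9
top 299 [535.9 -10.8 157.9] side 1013 [535.6  -6.3 156. ] t 20.2 tcp [543.3 245.6  99.6] [ 1.796e+02  1.000e-01 -2.200e+00] F [ 2.8 -8.  -5.2] w 15.3
```

Request:
send_rows(steps=[[[0,0,0,0,0],[0,0,0,0,0],[0,0,0,0,0],[0,0,0,0,0],[0,0,-0.09,0,0]]])

```text
time_s: 20.62
ee_pos: [543.3, 245.6, 102.6]
ee_rot: [179.6, 0.1, -2.2]
force: [2.9, -9.1, -5.4]
gripper_width: 15.2
gripper_force: 30.0
```

Request:
send_rows(steps=[[[0,0,0,0,0],[0,0,0,0,0],[0,0,0,0,0],[0,0,0,0,0]]])

```text
time_s: 20.95
ee_pos: [543.3, 245.6, 103.1]
ee_rot: [179.6, 0.1, -2.2]
force: [3.1, -8.3, -5.6]
gripper_width: 15.2
gripper_force: 30.0
```

```bash
python3 -c "
from h import *
globe();globe()"
```

```text
top 716 [537.7  44.8 159.5] side 1154 [538.   48.  157.7] t 21.05 tcp [543.3 245.6 103.1] [ 1.796e+02  1.000e-01 -2.200e+00] F [ 2.7 -8.6 -6.2] w 15.4
top 724 [538.2  49.2 159.9] side 1161 [538.   52.  157.6] t 21.15 tcp [543.3 245.6 103.1] [ 1.796e+02  1.000e-01 -2.200e+00] F [ 2.4 -6.9 -6. ] w 15.4
```

Request:
send_rows(steps=[[[0,0,0.08,0,0],[0,0,0,0,0],[0,0,0,0,0],[0,0,0,0,0],[0,0,0,0,0]]])

```text
time_s: 21.57
ee_pos: [543.3, 245.6, 99.8]
ee_rot: [179.6, 0.1, -2.2]
force: [3.1, -8.3, -6.0]
gripper_width: 15.2
gripper_force: 30.0
```

Request:
send_rows(steps=[[[0,0,0,0,0],[0,0,0,0,0],[0,0,0,0,0],[0,0,0,0,0],[0,0,0,0,0]]])

```text
time_s: 21.98
ee_pos: [543.3, 245.6, 99.8]
ee_rot: [179.6, 0.1, -2.2]
force: [2.8, -7.2, -6.9]
gripper_width: 15.3
gripper_force: 30.0
```

```bash
python3 -c "
from h import *
globe();globe()"
```

```text
top 746 [539.3  80.7 157.6] side 1064 [539.1  83.2 155.5] t 22.0833 tcp [543.3 245.6  99.8] [ 1.796e+02  1.000e-01 -2.200e+00] F [ 2.6 -8.1 -6.1] w 15.0
top 753 [539.6  83.7 157.7] side 1043 [539.4  86.1 155.3] t 22.1833 tcp [543.3 245.6  99.8] [ 1.796e+02  1.000e-01 -2.200e+00] F [ 3.5 -7.7 -6.1] w 15.2
```

Request:
send_rows(steps=[[[0,0,0.05,0,0],[0,0,0.05,0,0],[0,0,0.03,0,0],[0,0,0,0,0],[0,0,0,0,0]]])

```text
time_s: 22.6
ee_pos: [543.3, 245.5, 94.6]
ee_rot: [179.6, 0.1, -2.2]
force: [2.5, -8.3, -6.0]
gripper_width: 15.0
gripper_force: 30.0
```

Request:
send_rows(steps=[[[0,0,0.05,0,0],[0,0,0.05,0,0],[0,0,0.05,0,0],[0,0,0,0,0],[0,0,0,0,0]]])

```text
time_s: 23.02
ee_pos: [543.3, 245.4, 88.6]
ee_rot: [179.6, 0.1, -2.2]
force: [3.8, -8.4, -6.0]
gripper_width: 15.6
gripper_force: 30.0
```

Request:
send_rows(steps=[[[0,-0.06,0,0,0],[0,-0.06,0,0,0],[0,-0.06,0,0,0],[0,-0.06,0,0,0],[0,0,0,0,0]]])

```text
time_s: 23.43
ee_pos: [543.2, 245.5, 87.4]
ee_rot: [178.5, 0.2, -1.9]
force: [6.5, -34.3, -4.5]
gripper_width: 15.3
gripper_force: 30.0
```

```bash
python3 -c "
from h import *
globe();globe()"
```

```text
top 736 [539.8  86.9 148.3] side 1041 [539.4  87.7 146.6] t 23.5333 tcp [543.2 245.5  87.4] [178.5   0.2  -2. ] F [  6.2 -33.8  -5.5] w 15.3
top 734 [539.6  86.8 148.5] side 1039 [539.3  87.8 146.5] t 23.6333 tcp [543.2 245.5  87.4] [178.6   0.2  -2. ] F [  6.3 -34.   -5.6] w 15.6
```

Globe rests at the felt stop. Now I lower the runway slowly.

Request:
send_rows(steps=[[[0,0,0.07,0,0],[0,0,0.07,0,0],[0,0,0.07,0,0],[0,0,0.07,0,0],[0,0,0.07,0,0]]])

```text
time_s: 24.05
ee_pos: [543.1, 244.9, 73.5]
ee_rot: [178.5, 0.2, -1.9]
force: [7.5, -36.3, -3.7]
gripper_width: 15.1
gripper_force: 30.0
```

Request:
send_rows(steps=[[[0,0,0.06,0,0],[0,0,0.06,0,0],[0,0,0.06,0,0],[0,0,0.05,0,0],[0,0,0,0,0]]])

```text
time_s: 24.47
ee_pos: [543.1, 244.3, 64.2]
ee_rot: [178.4, 0.3, -1.9]
force: [6.8, -36.6, -2.6]
gripper_width: 15.4
gripper_force: 30.0
```

Request:
send_rows(steps=[[[0,0,0.05,0,0],[0,0,0.04,0,0],[0,0,0,0,0]]])

```text
time_s: 24.72
ee_pos: [543.1, 244.1, 61.3]
ee_rot: [178.4, 0.2, -1.9]
force: [6.0, -35.1, 1.4]
gripper_width: 15.7
gripper_force: 30.0
```

Request:
send_rows(steps=[[[0,0,0.04,0,0],[0,0,0.04,0,0],[0,0,0,0,0]]])

```text
time_s: 24.97
ee_pos: [543.1, 244.4, 58.4]
ee_rot: [178.4, 0.2, -1.8]
force: [6.7, -33.2, 2.7]
gripper_width: 16.2
gripper_force: 30.0
```

Request:
send_rows(steps=[[[0,0,0.03,0,0],[0,0,0.03,0,0],[0,0,0,0,0]]])

```text
time_s: 25.22
ee_pos: [543.1, 244.7, 56.1]
ee_rot: [178.4, 0.2, -1.8]
force: [6.1, -32.6, 1.7]
gripper_width: 17.0
gripper_force: 30.0
```

```bash
python3 -c "
from h import *
globe()"
```

```text
top 747 [539.4  88.7 125.6] side 1045 [539.5  89.1 123.9] t 25.3167 tcp [543.1 244.7  56.2] [178.4   0.2  -1.8] F [  6.  -32.4   2.8] w 17.3
```

Request:
send_rows(steps=[[[0,0,0.02,0,0],[0,0,0,0,0],[0,0,0,0,0.3],[0,0,0,0,0.5],[0,0,0,0,0.8]]])

```text
time_s: 25.73
ee_pos: [543.6, 252.9, 55.5]
ee_rot: [179.5, 0.1, -2.2]
force: [2.4, -7.2, -4.8]
gripper_width: 35.0
gripper_force: 3.7
```

Request:
send_rows(steps=[[[0,-0.1,0,0,1],[0,0,0,0,1],[0,0,0,0,1],[0,0,0,0,1],[0,0,0,0,1]]])

```text
time_s: 26.15
ee_pos: [544.2, 263.1, 57.4]
ee_rot: [-180.0, -0.0, -2.3]
force: [0.2, -0.1, 0.4]
gripper_width: 68.1
gripper_force: 0.0
```

```bash
python3 -c "
from h import *
globe()"
```

```text
top 728 [539.8  88.3 125.3] side 1108 [539.4  89.3 123.3] t 26.25 tcp [544.1 263.1  57.4] [-180.    -0.    -2.3] F [ 1.2 -0.4 -0.7] w 76.3
```

Request:
send_rows(steps=[[[0,0,-0.1,0,1],[0,0,-0.2,0,1],[0,0,-0.4,0,1],[0,0,-0.6,0,1],[0,0,-0.8,0,1]]])

```text
time_s: 26.67
ee_pos: [542.8, 262.2, 140.9]
ee_rot: [179.9, 0.2, -2.3]
force: [-0.4, -0.3, -0.2]
gripper_width: 91.2
gripper_force: 0.0
```

Request:
send_rows(steps=[[[0,0,-0.8,0,1],[0,-0.3,-0.5,0,1],[0,0,-0.3,0,1],[0,0,0,0,1],[0,0,0,0,1]]])

```text
time_s: 27.08
ee_pos: [544.6, 274.8, 206.1]
ee_rot: [-180.0, -0.1, -2.3]
force: [-0.9, 0.3, -0.5]
gripper_width: 91.0
gripper_force: 0.0
```

```bash
python3 -c "
from h import *
globe();globe()
f=grab('side');cv2.imwrite('pics/s9.png',f['pixels'][:,:,::-1])"
```

```text
top 763 [523.7  84.7 214.3] side 1100 [539.3  89.5 123.1] t 27.1833 tcp [543.8 274.2 204.1] [ 1.799e+02  1.000e-01 -2.300e+00] F [-0.4 -0.1 -0.4] w 91.0
top 763 [519.5  88.2 203.2] side 1105 [539.2  89.3 123.3] t 27.2833 tcp [543.8 274.2 203.7] [ 1.799e+02  1.000e-01 -2.300e+00] F [-0.1 -0.5 -0.9] w 91.0
```

View pics/s9.png

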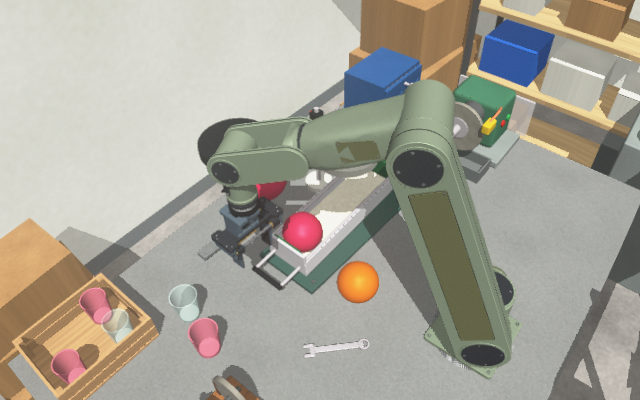

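The picture shows the globe back at its starting pixel (302,231), the runway on its rest with the handle at (270,275), and the gripper clear above.

```bash
python3 -c "
from h import *
print(env.job_done())"
```

```text
the job is handed in; nothing more can be done
None
```

The job is handed in after about 27 s. The globe held still within about 2 mm of the lamp centre (as measured in the camera images) for over 6 s, never faster than about 0.12 m/s. It was then rolled back to the felt stop, and the runway was lowered onto its rest and released. The gripper body touched the runway's end plate with about 7–9 N during pickup.

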